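# Prove the stop button of a rolling mill, then zero its rolls and set the gap

## Task

Get the small motor rolling mill ready for use. First try its stop button: push the mushroom head right down until it stays down, then twist it clockwise so that it springs back up. Then zero the rolls by turning the thumbscrew on top clockwise until it comes up solid, back it off a quarter turn to open the gap, and finish with the screw still gripped in your fingers, so that it cannot turn while I nip up its lock ring; leave the other things on the bench where they are.

Things in the scene. Friction and masses are not known exactly. Their poses are not given: they have to be found in the camera images.
- mill: Rolling mill, bolted down: dark cast base 112 (x) x 236 (y) x 14 mm. Origin: centre of the base's underside, on the bench; z up, x from its front (towards the robot) to its back, y to its left. Left half: roll stand with two steel rolls along y, and the thumbscrew, a vertical axis at x 0, y +60 mm. Right half: motor casing with the stop button, a vertical axis at x 0, y -64 mm.
- casing_top (a point): Point on the button's axis on the flat top of the grey motor casing (104 mm along the mill's x, 100 mm along its y), 124 mm above the bench. Round it a collar 51 mm across stands 5 mm high, with a bush 29 mm across up to 9 mm.
- stop_head: Head of the stop button: round black mushroom, 40 mm across (straight rim from 3 to 11 mm above its underside), 16 mm thick, slightly domed, on a 23 mm stem. Origin: centre of its underside, 22 mm above the casing's top (146 mm above the bench) when up, 6 mm lower when pressed; z up. It moves with joints stop_plunger and stop_twist.
- stop_plunger (a joint): Travel of the stop button, m: 0 up, 0.006 fully down. It resists with about 8 N, then goes over centre and stays down by itself (pulling it up takes about 4 N).
- stop_twist (a joint): Twist of the button's head, rad: 0 at rest, grows clockwise seen from above, stop at 0.87. A spring turns it back (about 0.25 N m per rad). Twisted past about 0.5 while latched, it lets the button spring up once nothing holds it down; let go, it turns back to 0.
- bridge_top (a point): Point on the screw's axis on top of the roll stand's bridge, 150 mm above the bench. The bridge is 72 mm along the mill's x and 100 mm along its y. A fixed round lock ring, 27 mm across, stands round the screw up to 12 mm above this point.
- screw_head: Flat steel head of the thumbscrew, two round wings in one plane: 48 mm wide (its x), 10 mm thick (its y; flat parallel faces to pinch), 26 mm high (z up). Origin: its centre, on the screw's axis, 204 mm above the bench when seated, 3 mm higher per turn opened. Below it a stem of 11 mm (17 mm just under the head) stands free down to the lock ring. Seated, its x lies along the mill's x.
- roll_screw (a joint): Angle of the thumbscrew, rad: 0 seated solid (rolls closed), grows as it is opened, anticlockwise seen from above, to 3.6. Clockwise closes it. It turns with a light drag of about 0.06 N m and stays where it is left.
- bench_block: Bystander: flat steel bench block, 55 x 70 x 18 mm, left of the mill. Origin under its centre.
- silver_cuff: Bystander: open silver bracelet, 44 x 54 x 12 mm, right of the mill. Origin under its centre.
- flux_jar: Bystander: round jar with a screw lid, 58 mm across and 50 mm high, behind the mill. Origin under its centre.
- pencil: Bystander: pencil lying flat, 146 mm long, behind the mill. Origin under its centre.

How it is judged:
By the outcome, as a careful person would: the job done as asked, in the order asked, and still so for the second after the job is handed in, while the arm keeps its last pose, push and grip.
It also fails if it takes over 48 s, if anything falls off the work surface, if the arm or the gripper's body presses on something with over 40 N, if the wrist force passes 120 N, or if a joint passes its speed limit or range.

## Robot

A 6-joint arm with a two-finger parallel gripper is mounted at the origin on a cart in front of the work surface, level with it; the furniture and walls round the work are solid. World frame = base frame: x ahead of the robot, y to its left, z up, the work surface at z = 0. Lengths are in m, angles in rad, forces in N, time in s.
With the tool pointing down it reaches from about 0.3 to 0.875 m from the base axis. Payload 6.4 kg.
Tool frame: the origin (TCP) lies at the very end of the fingers, on their centre line; the grasp point (between the pads) lies 19 mm behind it; z points along the fingers, y is the line along which they close (so a half turn about z gives the same grasp; the last joint's range is limited). The gripper opens to 85 mm and grips with 20 to 120 N. Pads are 22 mm wide; open, the fingers measure 114 mm over their backs; the gripper's body (76 mm by 85 mm) begins 54 mm behind the grasp point. The pads swing forward as they close: fully open they stand 13 mm farther back than shut.
Start: joints at [-1.552, 0.181, 1.607, -0, 1.354, -0.206], TCP at [0.128, -0.561, 0.231] pointing down, gripper open.
Joint ranges: [-2.99, 2.99], [-0.89, 2.07], [0.3, 2.58], [-1.14, 4.28], [0, 2.63], [-3.12, 3.12]. Speed limits (rad/s): [2.57, 2.57, 3.01, 3.14, 3.14, 3.14].

## Interface

Orientations are given as a 3x3 rotation matrix whose columns are the frame's x, y, z axes.
In Python, from cell import * gives the robot as it stands.
- The arm moves only by the shell command python3 -m inch 'ROWS' [OPENING] [FORCE]. ROWS is JSON, a list that holds one entry, the list of rows, each a list of 6 numbers: the shift along the world's x, y, z normalised to -1 to 1, where 1 is 0.3 m, then the turn, a rotation vector about the world's x, y, z normalised to -1 to 1, where 1 is 360 degrees. In form: [[[tx, ty, tz, ax, ay, az], ...]]. A call has 1 to 20 rows; each row is the pose to reach, as a shift and turn from the pose commanded when the call began, turning the shorter way round; what a row does not reach only later rows make up. A row lasts 1/12 s, in which the tool goes at most 41.7 mm and 7.16 degrees, less where a joint would pass 70% of its speed; a pose out of reach is approached as far as the arm can. A call with a number of a shift or a turn outside -1 to 1 is refused whole. A call with a gripper value outside its range is refused whole. OPENING is the gripper command: -1 is fully open, 1 is shut, values between are in proportion, set as the call begins (- or left out, the last holds). The fingers move at their own pace and stop on an object; FORCE is the grip in N (left out, the last holds). Time passes only in rows, so rows that repeat a pose let the fingers close. It gives the time, the measured TCP pose, the force, the opening and the grip force at its end, in the units of the state.
- observe(): the state, without advancing time (a new reading comes with each control period).
- grab_frame(name): name is "side" or "top" or "wrist"; returns a dict with "image" (480x640x3 uint8, red, green, blue), "fx", "fy", "cx", "cy" (pixels), "rvec" (rotation vector, rad) and "tvec" (3), from world to camera coordinates, as OpenCV has them; the wrist camera has in their place "hand_eye" (4x4, takes a point from camera to tool coordinates, whose origin is the TCP and whose axes are the flange's). Camera axes: x right, y down, z forward; pixel columns grow to the right and rows downward; lengths in m; the calibration is good to about 2 mm. A picture is of the moment at which its call begins: read the wrist's pose just before it. There is no depth.
- sign_off(): hands the job in; it is judged then, once.
The state is a dict: "t": time; "joint_pos": joint angles; "dq": joint speeds; "tau": joint torques, N m; "eef_pos": TCP position; "eef_rot": TCP orientation; "wrist_force": force on the tool from outside, world axes, zero at the start; "torque": the same for the moment, N m; "opening": finger opening in m; "finger_force": force on a finger pad.
Only numpy, scipy, OpenCV 4.12 (cv2) and the standard library are available. Lean on these libraries where they do the work, as an engineer would, in place of code of your own. Each camera call takes 0.05 s, during which the arm holds its last target. There are 200 camera calls.

## Working session

There is one attempt and no reset: what is moved stays moved. The work goes in short steps, Python scripts to look and compute and a shell command to move; the robot and the scene stay as the last step left them, time stands still between calls to the robot, and variables do not carry over. Pictures are saved under pics/ and viewed, at most 10 in all, crops included, and the job is handed in when it is done.

```bash
ls; mkdir -p pics; python3 - <<'E'
from cell import *
import cv2,numpy as np
s=observe();print(s['t'],s['eef_pos'],s['eef_rot'],s['opening'])
for n in("side","top"):
    f=grab_frame(n);cv2.imwrite(f'pics/{n}0.png',f['image'][:,:,::-1])
    R=cv2.Rodrigues(np.array(f['rvec'],float))[0];print(n,f['fx'],f['fy'],f['cx'],f['cy'],R.round(3).tolist(),(-R.T@np.array(f['tvec']).ravel()).round(3))
E
```

```text
pics
0.0 [ 0.12817305 -0.55994784  0.23036754] [[ 9.74833704e-01  2.22933284e-01 -3.53096971e-05]
 [ 2.22932975e-01 -9.74832062e-01  1.82726138e-03]
 [ 3.72936355e-04 -1.78914767e-03 -9.99998330e-01]] 0.0850900864278907
side 464.6016026661694 464.6016026661694 317.8934763707033 235.24087632727836 [[0.929, -0.37, 0.022], [-0.187, -0.518, -0.835], [0.321, 0.771, -0.55]] [ 0.375 -0.669  0.628]
top 574.8618424214983 574.8618424214983 322.57660627661846 237.77071722787426 [[0.022, -1.0, 0.004], [-0.986, -0.022, -0.166], [0.166, -0.0, -0.986]] [ 0.473 -0.023  1.251]
```

View pics/side0.png

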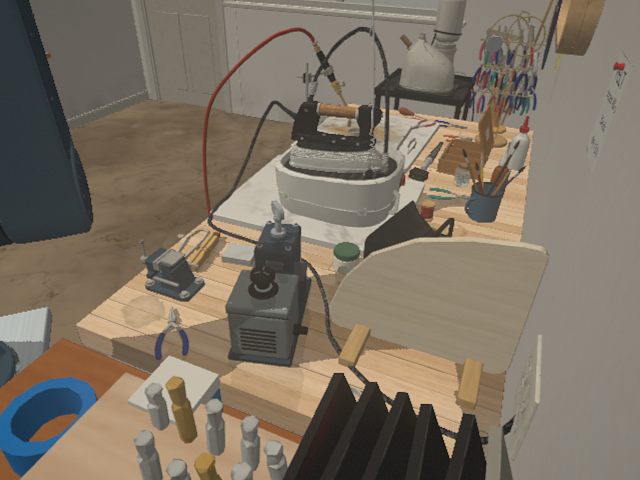

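View pics/top0.png

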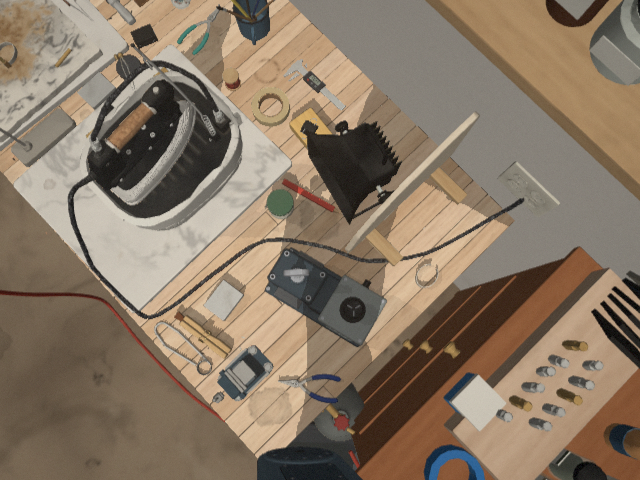

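The side view shows the stop button at about (263,278) and the screw at about (278,213). In the top view the button is at (353,310) and the screw at (297,273). The mill is yawed about -33°. I'll crop closer.

```bash
python3 - <<'E'
import cv2,numpy as np
a=cv2.imread('pics/top0.png')[235:355,255:395];b=cv2.imread('pics/side0.png')[190:370,215:335]
a=cv2.resize(a,None,fx=3.5,fy=3.5,interpolation=cv2.INTER_CUBIC);b=cv2.resize(b,None,fx=2.5,fy=2.5,interpolation=cv2.INTER_CUBIC)
c=np.zeros((450,790,3),np.uint8);c[:420,:490]=a;c[:450,490:790]=b
cv2.imwrite('pics/crop.png',c)
E
```

```text
(no output)
```

View pics/crop.png

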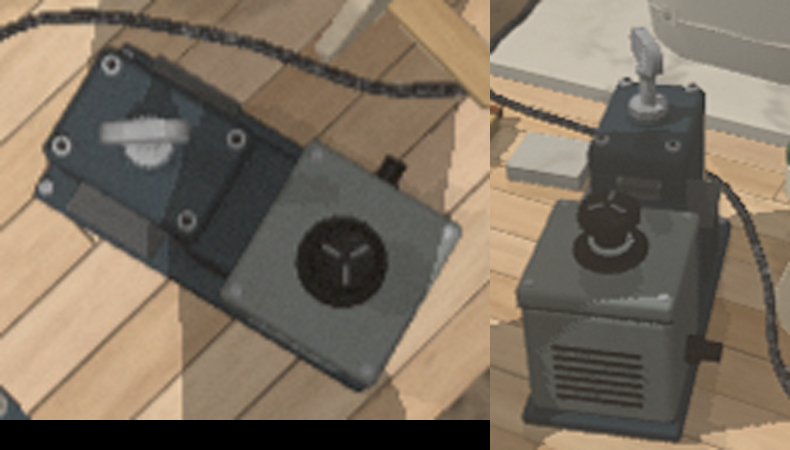

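The crop shows the casing corners, the four bridge screws centred at (149,142), and the screw head lying roughly along world y. Next I'll cast rays at the known heights and cross-check them against the side view.

```bash
cat > h.py <<'E'
from cell import *
import cv2,numpy as np
def ray(n,u,v,z,f=None):
    f=f or grab_frame(n);R=cv2.Rodrigues(np.array(f['rvec'],float))[0];c=-R.T@np.array(f['tvec'],float).ravel()
    d=R.T@np.array([(u-f['cx'])/f['fx'],(v-f['cy'])/f['fy'],1]);return c+d*(z-c[2])/d[2]
E
python3 - <<'E'
from h import *
T=grab_frame('top');S=grab_frame('side')
t=lambda x,y,z:ray('top',x/3.5+254.64,y/3.5+234.64,z,T)
s=lambda x,y,z:ray('side',(x-490)/2.5+214.7,y/2.5+189.7,z,S)
P=np.set_printoptions(precision=4,suppress=True)
c=np.array([t(*p,.124) for p in[(317,143),(461,230),(370,387),(224,293)]])
b=np.array([t(*p,.152) for p in[(111,65),(236,138),(187,220),(61,145)]])
print('casing',c[:,:2].tolist(),c.mean(0));print([np.linalg.norm(c[i]-c[i-1]) for i in range(4)])
print('bridge',b.mean(0));
btn=c.mean(0)[:2];scr=b.mean(0)[:2];d=scr-btn;print('dist',np.linalg.norm(d),'yaw',np.degrees(np.arctan2(d[1],d[0]))-90)
for M in(c,b):
  e=M[1]-M[0];e2=M[2]-M[3];e=e+e2;print('edge yaw',np.degrees(np.arctan2(e[1],e[0])))
  e=M[0]-M[3]+M[1]-M[2];print('edgex yaw',np.degrees(np.arctan2(e[1],e[0])))
print('top head btn',t(343,261,.16),'side btn',s(609,216,.155),'collar side',s(611,250,.129))
print('screw head top',t(145,131,.206),'side',s(648,57,.205),'wing ends',t(100,132,.205),t(188,131,.205))
E
```

```text
casing [[0.588374870700215, -0.06872996309517418], [0.5414663251376037, -0.14983378223446664], [0.4542167595174465, -0.09998880983925926], [0.5037417580743838, -0.01839924630185752]] [ 0.5219 -0.0842  0.124 ]
[np.float64(0.09846798873575956), np.float64(0.09369226822837964), np.float64(0.10048386922280167), np.float64(0.09544413214173178)]
bridge [0.5841 0.0247 0.152 ]
dist 0.1254053711444712 yaw -29.733500926931626
edge yaw -120.65657131063126
edgex yaw -30.2342454890116
edge yaw -119.2283587429888
edgex yaw -29.787272709639534
top head btn [ 0.5212 -0.0822  0.16  ] side btn [ 0.521 -0.086  0.155] collar side [ 0.5202 -0.0892  0.129 ]
screw head top [0.5843 0.0244 0.206 ] side [0.582  0.0183 0.205 ] wing ends [0.5833 0.0479 0.205 ] [0.5849 0.002  0.205 ]
```

```bash
python3 - <<'E'
from h import *
T=grab_frame('top');S=grab_frame('side')
def tri(a,b):
    L=[]
    for n,f,p in(('top',T,a),('side',S,b)):
        o=ray(n,*p,0,f);q=ray(n,*p,.5,f);L.append((o,(q-o)/np.linalg.norm(q-o)))
    A=sum(np.eye(3)-np.outer(d,d) for o,d in L);B=sum((np.eye(3)-np.outer(d,d))@o for o,d in L);x=np.linalg.solve(A,B)
    return x.round(3),[np.linalg.norm((x-o)-d*(d@(x-o))).round(4) for o,d in L]
print('board far top',tri((476,115),(546,243)),'jar',tri((279,203),(346,247)),'chute corner',tri((310,135),(410,205)))
print('board near end bottom',ray('side',335,310,0,S),ray('top',350,248,0,T))
E
python3 -m inch '[[[0,0,0.667,0,0,0],[0,0,0.667,0,0,0],[0,0,0.667,0,0,0],[0,0,0.667,0,0,0],[0,0,0.667,0,0,0],[0,0,0.667,0,0,0],[0,0,0.667,0,0,0]]]' 1 40
```

```text
board far top (array([ 0.869, -0.294,  0.272]), [np.float64(0.0027), np.float64(0.0027)]) jar (array([0.748, 0.072, 0.056]), [np.float64(0.001), np.float64(0.001)]) chute corner (array([0.855, 0.007, 0.175]), [np.float64(0.0023), np.float64(0.0023)])
board near end bottom [ 0.67357036 -0.04836328  0.        ] [ 0.66198155 -0.08342299  0.        ]
t: 0.88
eef_pos: [0.1282, -0.5614, 0.4342]
eef_rot: [[0.975, 0.223, 0.0], [0.223, -0.975, -0.005], [-0.001, 0.005, -1.0]]
wrist_force: [0.5, 0.6, -0.5]
opening: 0.0005
finger_force: 0.0
```

```bash
python3 -m inch '[[[0.7,0.84,0,0,0,0],[0.7,0.84,0,0,0,0],[0.7,0.84,0,0,0,0],[0.7,0.84,0,0,0,0],[0.7,0.84,0,0,0,0],[0.7,0.84,0,0,0,0],[0.7,0.84,0,0,0,0],[0.7,0.84,0,0,0,0],[0.7,0.84,0,0,0,0],[0.7,0.84,0,0,0,0]]]'
python3 -m inch '[[[0.61,0.753,-0.3,0,0,0],[0.61,0.753,-0.3,0,0,0],[0.61,0.753,-0.3,0,0,0],[0.61,0.753,-0.3,0,0,0],[0.61,0.753,-0.3,0,0,0],[0.61,0.753,-0.3,0,0,0],[0.61,0.753,-0.3,0,0,0],[0.61,0.753,-0.3,0,0,0],[0.61,0.753,-0.3,0,0,0],[0.61,0.753,-0.3,0,0,0],[0.61,0.753,-0.3,0,0,0]]]'
```

```text
t: 1.72
eef_pos: [0.3389, -0.3067, 0.4298]
eef_rot: [[0.974, 0.227, -0.001], [0.227, -0.974, 0.002], [-0.001, -0.002, -1.0]]
wrist_force: [0.3, 0.9, -0.5]
opening: 0.0001
finger_force: 0.0
t: 2.63
eef_pos: [0.5206, -0.0844, 0.3412]
eef_rot: [[0.975, 0.221, -0.001], [0.221, -0.975, -0.001], [-0.001, 0.0, -1.0]]
wrist_force: [-0.3, 0.4, -0.7]
opening: 0.0001
finger_force: 0.0
```

```bash
python3 - <<'E'
from h import *
s=observe();f=grab_frame('wrist');cv2.imwrite('pics/w1.png',f['image'][:,:,::-1])
print(s['t'],s['eef_pos'],s['eef_rot'],s['joint_pos'],f['fx'],f['cx'],f['cy'],f['hand_eye'])
E
```

```text
2.6333 [ 0.52064243 -0.0843987   0.34121114] [[ 9.75240225e-01  2.21146634e-01 -8.17966029e-04]
 [ 2.21146255e-01 -9.75240511e-01 -5.28464904e-04]
 [-9.14581843e-04  3.34490107e-04 -9.99999526e-01]] [-3.85455709e-01  2.01533495e-03  1.58043125e+00 -7.97279122e-04
  1.55970532e+00  9.62359764e-01] 417.6025445119719 317.34418041014976 232.1734460341693 [[ 2.82640113e-05 -9.58074459e-01 -2.86519336e-01  7.23111266e-02]
 [ 9.99999950e-01  1.17128210e-04 -2.93011765e-04 -4.78258747e-04]
 [ 3.14286585e-04 -2.86519313e-01  9.58074415e-01 -1.42906816e-01]
 [ 0.00000000e+00  0.00000000e+00  0.00000000e+00  1.00000000e+00]]
```

View pics/w1.png

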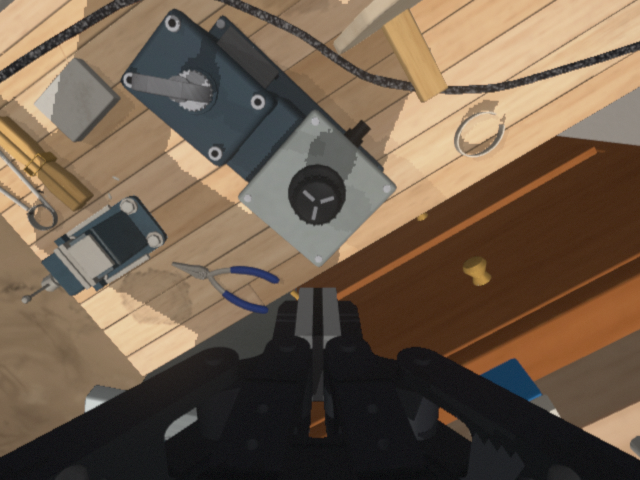

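The wrist view shows the casing screws at (315,119), (247,198), (319,259) and (390,187), the head at (318,194), and the bridge screws at (173,22), (128,79), (259,101) and (215,153). I'll cast these.

```bash
cat >> h.py <<'E'
def wray(u,v,z,s,f):
    H=np.array(f['hand_eye']);R=np.array(s['eef_rot']);c=R@H[:3,3]+s['eef_pos'];d=R@H[:3,:3]@np.array([(u-f['cx'])/f['fx'],(v-f['cy'])/f['fy'],1]);return c+d*(z-c[2])/d[2]
E
python3 - <<'E'
from h import *
s=observe();f=grab_frame('wrist');g=lambda u,v,z:wray(u,v,z,s,f)
c=np.mean([g(*p,.125) for p in[(315,119),(247,198),(319,259),(390,187)]],0);b=np.mean([g(*p,.153) for p in[(173,22),(128,79),(259,101),(215,153)]],0)
print(c,b,np.linalg.norm(c[:2]-b[:2]),np.degrees(np.arctan2(*(b-c)[[1,0]]))-90,'head',g(318,195,.16))
print('wing',g(136,84,.21),g(212,92,.21))
E
```

```text
[ 0.52158876 -0.08412094  0.125     ] [0.58270024 0.02476259 0.153     ] 0.12486086859595262 -29.30355708945575 head [ 0.52643107 -0.08326004  0.16      ]
wing [0.57976079 0.04465762 0.21      ] [ 0.5854939 -0.0020181  0.21     ]
```

```bash
python3 -m inch '[[[0.002,0,-0.54,0,0,0],[0.002,0,-0.54,0,0,0],[0.002,0,-0.54,0,0,0],[0.002,0,-0.54,0,0,0],[0.002,0,-0.54,0,0,0],[0.002,0,-0.54,0,0,0],[0.002,0,-0.56,0,0,0],[0.002,0,-0.58,0,0,0],[0.002,0,-0.59,0,0,0],[0.002,0,-0.6,0,0,0],[0.002,0,-0.607,0,0,0],[0.002,0,-0.614,0,0,0],[0.002,0,-0.618,0,0,0],[0.002,0,-0.618,0,0,0]]]'
```

```text
t: 3.9
eef_pos: [0.5219, -0.0826, 0.1561]
eef_rot: [[0.975, 0.223, 0.0], [0.223, -0.975, 0.0], [0.0, -0.0, -1.0]]
wrist_force: [-0.1, -0.3, 0.6]
opening: -0.0
finger_force: 0.2
```

```bash
python3 -m inch '[[[0,0,-0.004,0,0,0],[0,0,-0.008,0,0,0],[0,0,-0.01,0,0,0],[0,0,-0.01,0,0,0]]]'
```

```text
t: 4.23
eef_pos: [0.5221, -0.0827, 0.1557]
eef_rot: [[0.975, 0.223, 0.001], [0.223, -0.975, -0.001], [0.0, 0.001, -1.0]]
wrist_force: [-9.0, 2.1, 20.5]
opening: 0.0002
finger_force: 10.3
```

```bash
python3 -m inch '[[[0,0,0.2,0,0,0],[0,0,0.2,0,0,0],[0,0,0.2,0,0,0]]]'
python3 -m inch '[[[0,0,0,0,0,0],[0,0,0,0,0,0],[0,0,0,0,0,0],[0,0,0,0,0,0],[0,0,0,0,0,0],[0,0,0,0,0,0],[0,0,0,0,0,0],[0,0,0,0,0,0]]]' -1 40
python3 - <<'E'
from h import *
s=observe();f=grab_frame('wrist');cv2.imwrite('pics/w2.png',f['image'][:,:,::-1]);print(s['opening'],s['eef_pos'])
f=grab_frame('side');cv2.imwrite('pics/s2.png',cv2.resize(f['image'][190:370,180:420,::-1],None,fx=3,fy=3,interpolation=cv2.INTER_CUBIC))
E
```

```text
t: 4.48
eef_pos: [0.5245, -0.0836, 0.218]
eef_rot: [[0.975, 0.223, 0.008], [0.223, -0.975, -0.003], [0.007, 0.005, -1.0]]
wrist_force: [0.6, 0.6, 0.7]
opening: -0.0002
finger_force: 0.0
t: 5.15
eef_pos: [0.5218, -0.0826, 0.2128]
eef_rot: [[0.975, 0.223, -0.0], [0.223, -0.975, 0.0], [-0.0, -0.0, -1.0]]
wrist_force: [0.1, 0.7, -0.2]
opening: 0.0856
finger_force: 0.0
0.08564464187792811 [ 0.52175026 -0.08263277  0.2127983 ]
```

View pics/s2.png

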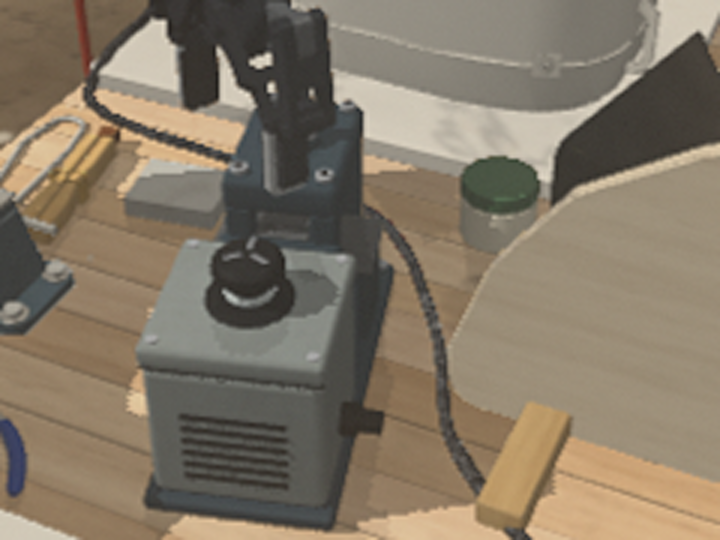

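The view shows the head sitting low, with only a thin strip of bush left visible, so it is latched. Next I descend and grip the rim.

```bash
python3 -m inch '[[[0,-0.004,-0.1,0,0,0],[0,-0.004,-0.2,0,0,0],[0,-0.004,-0.25,0,0,0],[0,-0.004,-0.27,0,0,0],[0,-0.004,-0.27,0,0,0],[0,-0.004,-0.27,0,0,0]]]'
python3 -m inch '[[[0,0,0,0,0,0],[0,0,0,0,0,0],[0,0,0,0,0,0],[0,0,0,0,0,0],[0,0,0,0,0,0],[0,0,0,0,0,0],[0,0,0,0,0,0],[0,0,0,0,0,0],[0,0,0,0,0,0]]]' 1 40
```

```text
t: 5.75
eef_pos: [0.5223, -0.084, 0.1327]
eef_rot: [[0.975, 0.223, 0.001], [0.223, -0.975, -0.0], [0.001, 0.0, -1.0]]
wrist_force: [1.1, -0.3, -0.5]
opening: 0.0857
finger_force: 0.0
t: 6.5
eef_pos: [0.5222, -0.0834, 0.1333]
eef_rot: [[0.975, 0.223, 0.001], [0.223, -0.975, 0.001], [0.001, -0.0, -1.0]]
wrist_force: [-1.5, 3.7, 7.2]
opening: 0.0372
finger_force: 39.4
```

```bash
python3 -m inch '[[[0,0,0,0,0,-0.018],[0,0,0,0,0,-0.036],[0,0,0,0,0,-0.054],[0,0,0,0,0,-0.072],[0,0,0,0,0,-0.09],[0,0,0,0,0,-0.108],[0,0,0,0,0,-0.12],[0,0,0,0,0,-0.128],[0,0,0,0,0,-0.128],[0,0,0,0,0,-0.128]]]'
python3 - <<'E'
from h import *
s=observe();print(s['torque'],s['opening'],s['wrist_force'])
f=grab_frame('side');cv2.imwrite('pics/s3.png',cv2.resize(f['image'][190:370,180:420,::-1],None,fx=3,fy=3,interpolation=cv2.INTER_CUBIC))
E
```

```text
t: 7.33
eef_pos: [0.5222, -0.084, 0.1333]
eef_rot: [[0.837, -0.547, 0.001], [-0.547, -0.837, -0.001], [0.001, -0.0, -1.0]]
wrist_force: [-2.4, 0.9, 7.4]
opening: 0.0374
finger_force: 39.5
[0.15794455 0.41514894 0.2547615 ] 0.03735065103195519 [-2.38188292  0.86481107  7.42765363]
```

View pics/s3.png

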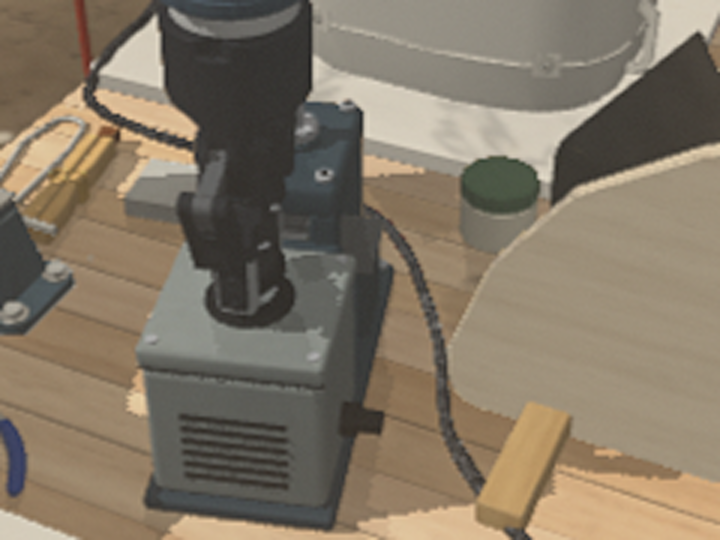

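The gripper now covers the head with the pads over the rim, and the 0.25 N·m reading matches the spring. I'll lift 6 mm while it's twisted, then let go.

```bash
python3 -m inch '[[[0,0,0.007,0,0,0],[0,0,0.014,0,0,0],[0,0,0.02,0,0,0],[0,0,0.02,0,0,0],[0,0,0.02,0,0,0]]]'
python3 -m inch '[[[0,0,0,0,0,0],[0,0,0,0,0,0],[0,0,0,0,0,0],[0,0,0,0,0,0],[0,0,0,0,0,0],[0,0,0,0,0,0],[0,0,0.05,0,0,0],[0,0,0.15,0,0,0],[0,0,0.28,0,0,0],[0,0,0.42,0,0,0],[0,0,0.42,0,0,0],[0,0,0.42,0,0,0],[0,0,0.42,0,0,0]]]' -1 40
python3 - <<'E'
from h import *
s=observe();print(s['torque'],s['opening'],s['wrist_force'])
f=grab_frame('side');cv2.imwrite('pics/s4.png',cv2.resize(f['image'][190:370,180:420,::-1],None,fx=3,fy=3,interpolation=cv2.INTER_CUBIC))
E
```

```text
t: 7.8
eef_pos: [0.5221, -0.0839, 0.1383]
eef_rot: [[0.837, -0.548, 0.001], [-0.548, -0.837, -0.0], [0.001, -0.0, -1.0]]
wrist_force: [-0.1, -0.3, 2.9]
opening: 0.0377
finger_force: 39.8
t: 8.88
eef_pos: [0.5216, -0.0838, 0.2637]
eef_rot: [[0.837, -0.548, -0.0], [-0.548, -0.837, 0.0], [-0.0, -0.0, -1.0]]
wrist_force: [0.1, 0.9, -1.1]
opening: 0.0855
finger_force: 0.0
[-0.00991411  0.04980497 -0.04136257] 0.0854921803549323 [ 0.12551009  0.92827654 -1.0615596 ]
```

View pics/s4.png

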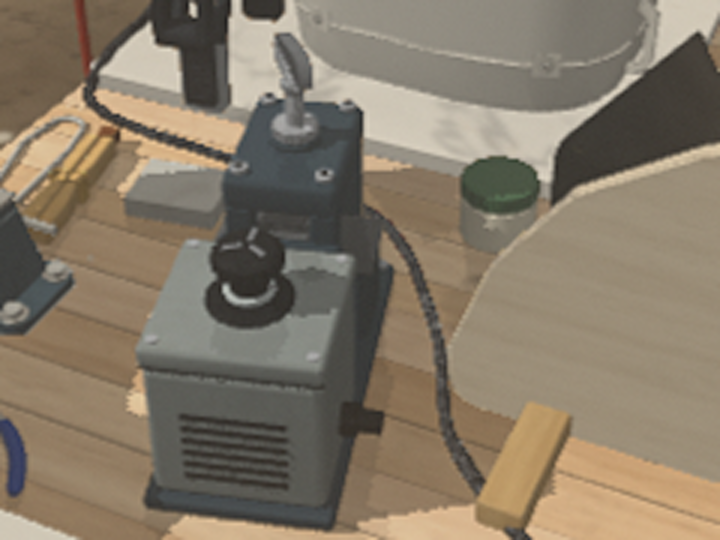

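The head has risen again; its top is at row 222, up from 237. Next I move over the screw and turn the tool by +125°.

```bash
python3 -m inch '[[[0,0,0.12,0,0,0.019],[0.1,0.17,0.12,0,0,0.038],[0.207,0.36,0.12,0,0,0.057],[0.207,0.36,0.12,0,0,0.076],[0.207,0.36,0.12,0,0,0.095],[0.207,0.36,0.12,0,0,0.114],[0.207,0.36,0.12,0,0,0.133],[0.207,0.36,0.12,0,0,0.152],[0.207,0.36,0.12,0,0,0.171],[0.207,0.36,0.12,0,0,0.19],[0.207,0.36,0.12,0,0,0.209],[0.207,0.36,0.12,0,0,0.228],[0.207,0.36,0.12,0,0,0.247],[0.207,0.36,0.12,0,0,0.266],[0.207,0.36,0.12,0,0,0.285],[0.207,0.36,0.12,0,0,0.304],[0.207,0.36,0.12,0,0,0.323],[0.207,0.36,0.12,0,0,0.347],[0.207,0.36,0.12,0,0,0.347],[0.207,0.36,0.12,0,0,0.347]]]'
python3 - <<'E'
from h import *
s=observe();f=grab_frame('wrist');cv2.imwrite('pics/w5.png',f['image'][:,:,::-1]);print(s['eef_pos'],s['eef_rot'],s['joint_pos'])
E
```

```text
t: 10.6
eef_pos: [0.5829, 0.0243, 0.2975]
eef_rot: [[-0.031, 1.0, -0.004], [1.0, 0.031, 0.001], [0.001, -0.004, -1.0]]
wrist_force: [-0.7, -0.0, 0.2]
opening: 0.0853
finger_force: 0.0
[0.58294427 0.02427014 0.29749669] [[-3.08276733e-02  9.99516150e-01 -4.13772026e-03]
 [ 9.99524408e-01  3.08306431e-02  6.55879712e-04]
 [ 7.83130941e-04 -4.11553314e-03 -9.99991225e-01]] [-1.61680119e-01  1.55032490e-01  1.50290021e+00 -1.88151246e-05
  1.48784931e+00 -1.92512700e-01]
```

View pics/w5.png

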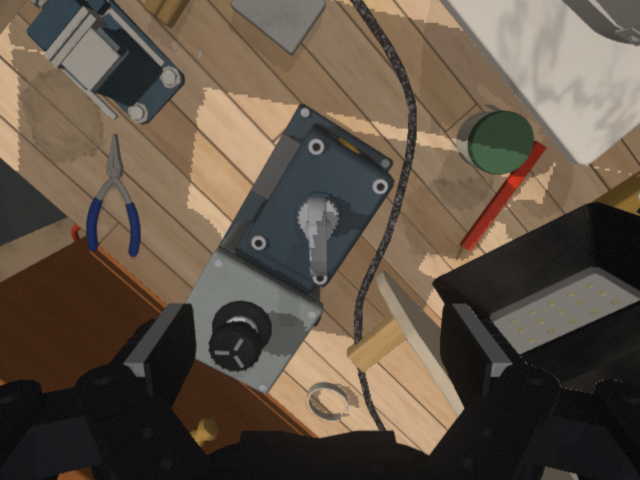

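The wrist view shows the head vertical in the image at column 318, rows 200–282, centred between the fingers. The button is up. I'll descend and grip.

```bash
python3 -m inch '[[[0.001,0,-0.1,0,0,0],[0.001,0,-0.2,0,0,0],[0.001,0,-0.3,0,0,0],[0.001,0,-0.36,0,0,0],[0.001,0,-0.37,0,0,0],[0.001,0,-0.37,0,0,0],[0.001,0,-0.37,0,0,0]]]'
python3 -m inch '[[[0,0,0,0,0,0],[0,0,0,0,0,0],[0,0,0,0,0,0],[0,0,0,0,0,0],[0,0,0,0,0,0],[0,0,0,0,0,0],[0,0,0,0,0,0],[0,0,0,0,0,0],[0,0,0,0,0,0],[0,0,0,0,0,0]]]' 1 50
python3 -c "
from cell import *
s=observe();print(s['torque'])"
```

```text
t: 11.23
eef_pos: [0.5847, 0.0241, 0.1897]
eef_rot: [[-0.029, 1.0, 0.001], [1.0, 0.029, -0.0], [-0.0, 0.001, -1.0]]
wrist_force: [0.5, -1.1, 1.2]
opening: 0.0856
finger_force: 0.0
t: 12.07
eef_pos: [0.583, 0.0242, 0.1893]
eef_rot: [[-0.03, 1.0, -0.003], [1.0, 0.03, -0.0], [-0.0, -0.003, -1.0]]
wrist_force: [-7.1, -0.4, 5.4]
opening: 0.0094
finger_force: 49.7
[-0.06663364  1.00910721  0.02708836]
```

```bash
python3 -m inch '[[[-0.003,0,0,0,0,-0.019],[-0.003,0,0,0,0,-0.038],[-0.003,0,0,0,0,-0.057],[-0.003,0,-0.001,0,0,-0.076],[-0.003,0,-0.001,0,0,-0.095],[-0.003,0,-0.001,0,0,-0.114],[-0.003,0,-0.001,0,0,-0.133],[-0.003,0,-0.001,0,0,-0.152],[-0.003,0,-0.002,0,0,-0.171],[-0.003,0,-0.002,0,0,-0.19],[-0.003,0,-0.002,0,0,-0.209],[-0.003,0,-0.002,0,0,-0.228],[-0.003,0,-0.003,0,0,-0.247],[-0.003,0,-0.003,0,0,-0.266],[-0.003,0,-0.003,0,0,-0.285],[-0.003,0,-0.003,0,0,-0.304],[-0.003,0,-0.003,0,0,-0.314],[-0.003,0,-0.003,0,0,-0.314]]]'
python3 -c "
from cell import *
s=observe();print(s['torque'],s['joint_pos'])"
```

```text
t: 13.57
eef_pos: [0.5828, 0.0243, 0.1884]
eef_rot: [[0.931, -0.366, -0.001], [-0.366, -0.931, 0.0], [-0.001, 0.0, -1.0]]
wrist_force: [-3.9, 0.7, 4.3]
opening: 0.0093
finger_force: 49.5
[ 0.10431132  0.63451626 -0.01502271] [-1.61648357e-01  2.40396337e-01  1.62599830e+00 -1.17677373e-04
  1.27629003e+00  1.78336358e+00]
```

```bash
for i in 1; do python3 -m inch '[[[0,0,0,0,0,-0.006],[0,0,0,0,0,-0.012],[0,0,0,0,0,-0.018],[0,0,0,0,0,-0.024],[0,0,0,0,0,-0.024]]]'; python3 -c "
from cell import *
s=observe();print(s['torque'])"; python3 -m inch '[[[0,0,0,0,0,-0.004],[0,0,0,0,0,-0.008],[0,0,0,0,0,-0.008]]]';python3 -c "
from cell import *
s=observe();print(s['torque'],s['joint_pos'][5])"; done
```

```text
t: 13.98
eef_pos: [0.5828, 0.0243, 0.1883]
eef_rot: [[0.867, -0.498, -0.001], [-0.498, -0.867, 0.0], [-0.001, 0.001, -1.0]]
wrist_force: [-4.8, 0.8, 4.9]
opening: 0.0092
finger_force: 49.7
[0.10217435 0.80449245 0.123858  ]
t: 14.23
eef_pos: [0.5828, 0.0243, 0.1884]
eef_rot: [[0.843, -0.538, -0.001], [-0.538, -0.843, -0.0], [-0.001, 0.001, -1.0]]
wrist_force: [-4.4, 0.2, 4.9]
opening: 0.0088
finger_force: 68.0
[0.06214397 0.84354375 1.35938414] 1.978268467884797
```

It came up solid at about -120°: 1.36 N·m with the tool driven to -122.5°, which matches the mill's -30° yaw. Now I back off to a tool yaw of -30°.

```bash
python3 -m inch '[[[0,0,0,0,0,0.019],[0,0,0,0,0,0.038],[0,0,0.001,0,0,0.057],[0,0,0.001,0,0,0.076],[0,0,0.001,0,0,0.095],[0,0,0.001,0,0,0.114],[0,0,0.002,0,0,0.133],[0,0,0.002,0,0,0.152],[0,0,0.002,0,0,0.171],[0,0,0.002,0,0,0.19],[0,0,0.002,0,0,0.209],[0,0,0.003,0,0,0.228],[0,0,0.003,0,0,0.247],[0,0,0.003,0,0,0.257],[0,0,0.003,0,0,0.257],[0,0,0.003,0,0,0.257]]]'
python3 - <<'E'
from h import *
s=observe();print(s['torque'],np.degrees(np.arctan2(s['eef_rot'][1][1],s['eef_rot'][0][1])))
a=grab_frame('side')['image'][170:370,180:380,::-1];w=grab_frame('wrist')['image'][:,:,::-1]
a=cv2.resize(a,(400,400),interpolation=cv2.INTER_CUBIC);b=cv2.resize(w[0:400,120:520],(400,400))
cv2.imwrite('pics/f.png',np.hstack([a,b]))
E
```

```text
t: 15.57
eef_pos: [0.5829, 0.0242, 0.1891]
eef_rot: [[0.505, 0.863, -0.001], [0.863, -0.505, 0.0], [-0.001, -0.001, -1.0]]
wrist_force: [-5.3, 1.0, 4.8]
opening: 0.0095
finger_force: 49.7
[-0.00508845  0.79894258  0.06143839] -30.3245774167484
```

View pics/f.png

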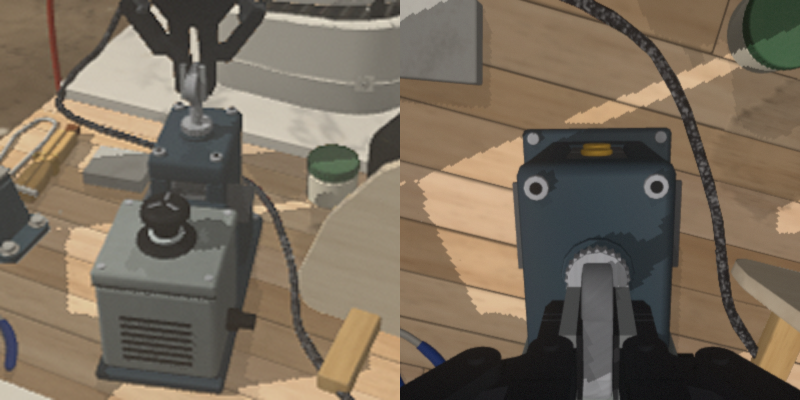

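The picture shows the screw head pinched flat between the pads at about (597,330) and square to the mill. The button is up at (165,212).

```bash
python3 -c "
from cell import *
print(sign_off())"
```

```text
the job is handed in; nothing more can be done
None
```

The stop button latched down and sprang back up on the twist; the rolls were zeroed until solid, the screw was backed off a quarter turn (about 90°), and it is still gripped; I handed in at about 15.7 s without touching anything else on the bench.

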